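# Charge the biofilter tank through the locked feed hopper

## Robot

A 6-joint arm with a two-finger parallel gripper is mounted at the origin on the work surface. World frame = base frame: x ahead of the robot, y to its left, z up, the work surface at z = 0. Lengths are in m, angles in rad, forces in N, time in s.
With the tool pointing down it reaches from about 0.35 to 0.85 m from the base axis. Payload 8.1 kg.
Tool frame: the origin (TCP) lies midway between the tips of the shut fingers; the grasp point (between the pads) lies robot.grip_depth behind it (robot.grip_depth is the distance from the TCP to the grasp point, in m); z points along the fingers, y is the line along which they close (so a half turn about z gives the same grasp; the last joint's range is limited). The gripper opens to 93 mm and grips with 3 to 60 N. Pads are 15 mm wide; open, the fingers measure 128 mm over their backs; the gripper's body (75 mm by 188 mm) begins 65 mm behind the grasp point.
Start: joints at [-1.272, 0.13, 1.488, -0, 1.523, -0.085], TCP at [0.225, -0.556, 0.219] pointing down, gripper open.
Joint ranges: [-2.96, 2.96], [-0.89, 2.26], [0.02, 2.5], [-1.34, 4.48], [0, 2.73], [-2.66, 2.66]. Speed limits (rad/s): [2.39, 2.39, 2.79, 3.14, 3.14, 3.14].

## Interface

Orientations are given as a rotation vector (axis times angle).
In Python, from plant import robot gives the robot as it stands.
- The arm moves only by the tool carry_out, never from a script. Its argument "rows" is a list of rows, each a list of 6 numbers: the shift along the tool's x, y, z in m, then the turn, a rotation vector about the tool's x, y, z in degrees. A call has 1 to 12 rows; each row is the pose to reach, as a shift and turn from the pose commanded when the call began, along the tool's axes at that moment; what a row does not reach only later rows make up. A row lasts 1/8 s, in which the tool goes at most 62.5 mm and 10.7 degrees, less where a joint would pass 70% of its speed; a pose out of reach is approached as far as the arm can. A call with a gripper value outside its range is refused whole. "jaw" is the closure in counts, from 0 (fully open) to 255 (shut), set as the call begins (left out, the last holds). The fingers move at their own pace and stop on an object; "force" is the grip in N (left out, the last holds). Time passes only in rows, so rows that repeat a pose let the fingers close. It gives the time, the measured TCP pose, the force, the opening and the grip force at its end, in the units of the state.
- robot.read_state(): the state, without advancing time (a new reading comes with each control period).
- robot.read_camera(name): name is "scene" or "side" or "wrist"; returns the picture (400x640x3 uint8, red, green, blue); there is no depth.
- robot.camera_model(name): a dict with "fx", "fy", "cx", "cy" (pixels), "R" (3x3) and "t" (3): a world point X has camera coordinates R X + t; the wrist camera has in their place "mount" (4x4, takes a point from camera to tool coordinates, whose origin is the TCP and whose axes are the flange's). Camera axes: x right, y down, z forward; pixel columns grow to the right and rows downward; lengths in m; the calibration is good to about 2 mm. A picture is of the moment at which its call begins: read the wrist's pose just before it. camera_model takes no time and is no camera call.
- robot.close_job(): hands the job in; it is judged then, once.
Trained networks look in the newest picture that a camera, given by its name, has taken for a name from the list of things; names that differ only in an ending like _2 or _b are one class to them, and where a whole thing is asked for, a point or a joint stands for the part that bears it (a point fixed in the world has none). Each returns a list of dicts, best first, with "conf" (0 to 1); they miss things now and then, are a little off and sometimes report something else, mostly with a low value. They report only what shows in the picture. A call takes as long as a camera call. They do not tell look-alikes from the thing itself.
- robot.outline_of(camera, target): "pixels" (400x640 bool, what is visible of it) and "pixel" ([column, row] in pixels, amid what is visible of it).
The state is a dict: "t": time; "q": joint angles; "dq": joint speeds; "joint_torque": joint torques, N m; "tool_pos": TCP position; "orientation": TCP orientation; "force": force on the tool from outside, world axes, zero at the start; "wrist_torque": the same for the moment, N m; "opening": finger opening in m; "gripper_force": force on a finger pad.
Only numpy, scipy, OpenCV 4.12 (cv2) and the standard library are available. Lean on these libraries where they do the work, as an engineer would, in place of code of your own. Each camera call takes 0.05 s, during which the arm holds its last target. There are 200 camera calls.

## Task

Charge the biofilter: with the slide gate still shut and locked, put every honeycomb carrier block on the bench into the round steel hopper, then wind the T-handle lock screw all the way out (anticlockwise), draw the gate out to its end stop so that all the blocks drop into the tank, push the gate fully home and wind the lock screw all the way down again. Leave the other things on the bench standing where they are.

Things in the scene. Friction and masses are not known exactly. Their poses are not given: they have to be found in the camera images.
- rig: Fixed biofilter station: clear tank, slide gate and round steel hopper stacked, a lock screw beside. Origin: on the bench under the hopper's centre; z up; yaw up to 0.15 rad either way. The gate is drawn out along its -y. All 'rig' numbers below are in this frame, mm. Gate housing: two rails at x = -73 and 73, 12 wide, z 163 to 183, y 90 to -235, with legs at y -220.
- tank_floor (a point): Centre of the tank's inner floor, rig (0, 0, 6). Clear square tank, 190 outside, 180 inside, walls to z 157, then a steel lid (top z 163) with a 130 mm square opening below the hopper.
- hopper_mouth (a point): Centre of the hopper's open top at rim height, rig (0, 0, 290). Inside width 116 mm from z 178 to 205, then a cone widening to 168 mm at the rim; 182 mm over the rim's bead, which stands 3 mm higher. Its floor is the gate blade.
- lock_axis (a point): On the vertical axis of the lock screw, fixed to the rig at (0, -190, 245): the T-bar's centre when the screw is down. The screw stands in a bridge across the rails, y -177 to -203, top z 207, with a brass boss 28 mm across up to z 219. Its 12 mm pin stands in a 20 mm hole of the gate blade when down.
- tee (a joint): Turn of the T-handle, rad, positive anticlockwise from above: 0 = fully down (stop), 9.42 (one and a half turns) = fully out (stop). Starts 0 to 0.25. Rises 8 mm a turn. Resists with 0.15 N m (3 N at a ball), stays where left. The pin clears the blade from about 7 rad on; to wind down past there the gate must be within 3 mm of home, else the pin lands on the blade.
- tee_end_a (a point): Centre of the black ball, 22 mm, at end a of the T-bar. The bar is horizontal steel, 9 mm thick; ball centres 52 mm either side of the axis, z 245 when down, 257 when out; hub 22 mm across, up to 12 mm above the bar's centre. At joint 0 the bar lies along rig y with end a toward the hopper.
- tee_end_b (a point): Centre of the like ball at end b, the other end of the T-bar.
- gate (a joint): How far the gate is drawn out, m: 0 = home (stop), 0.125 = end stop. Starts home. A flat steel blade, 126 mm wide, z 170 to 176, sliding along rig -y against about 3 N of friction; stays where left. Held fast by the pin while the lock screw is down.
- gate_handle (a point): Middle of the gate's handle: round dark steel bar, 12 mm thick, 70 mm long along rig x, centre z 211 (35 above the blade), with an upright post at each end; at rig y -320 when the gate is home. Moves with the gate.
- block0: A beige ceramic honeycomb carrier block, 64 mm long (its x), 44 mm wide (its y), 26 mm thick (its z), about 70 g, with open cells in its two broad faces; starts lying flat on the bench. Origin: centre of the broad face that starts underneath. Absent in some runs.
- block1: A beige ceramic honeycomb carrier block, 64 mm long (its x), 44 mm wide (its y), 26 mm thick (its z), about 70 g, with open cells in its two broad faces; starts lying flat on the bench. Origin: centre of the broad face that starts underneath. Absent in some runs.
- block2: A beige ceramic honeycomb carrier block, 64 mm long (its x), 44 mm wide (its y), 26 mm thick (its z), about 70 g, with open cells in its two broad faces; starts lying flat on the bench. Origin: centre of the broad face that starts underneath. Absent in some runs.
- block3: A beige ceramic honeycomb carrier block, 64 mm long (its x), 44 mm wide (its y), 26 mm thick (its z), about 70 g, with open cells in its two broad faces; starts lying flat on the bench. Origin: centre of the broad face that starts underneath. Absent in some runs.
- flowcell_a: Bystander: round steel flow cell, 72 mm across, 24 mm high, with white fittings at its sides. Origin: centre of the underside.
- flowcell_b: Bystander: another flow cell like it.
- beaker: Bystander: open glass beaker, 68 mm across, 85 mm high. Origin: centre of the underside.
- bottle_a: Bystander: glass media bottle with blue cap, 70 mm across, 135 mm high. Origin: centre of the underside.
- bottle_b: Bystander: another media bottle like it.
- tipbox: Bystander: grey pipette tip box, 85 x 125 mm, 50 mm high. Origin: centre of the underside.
Mind the look-alikes: they are no part of the job. Leave any purple or yellow look-alike of the block1 alone.

How it is judged:
On the way, in this order (a step that is already met when the one before it is completed fails the run):
1. every carrier block lies in the hopper, the gate shut and locked (x of block0 in the frame of rig between -0.09 and 0.09 m and y of block0 in the frame of rig between -0.09 and 0.09 m and z of block0 in the frame of rig between 0.17 and 0.305 m and x of block1 in the frame of rig between -0.09 and 0.09 m and y of block1 in the frame of rig between -0.09 and 0.09 m and z of block1 in the frame of rig between 0.17 and 0.305 m and x of block2 in the frame of rig between -0.09 and 0.09 m and y of block2 in the frame of rig between -0.09 and 0.09 m and z of block2 in the frame of rig between 0.17 and 0.305 m and x of block3 in the frame of rig between -0.09 and 0.09 m and y of block3 in the frame of rig between -0.09 and 0.09 m and z of block3 in the frame of rig between 0.17 and 0.305 m and value of joint gate below 0.008 m and value of joint tee below 3 rad), for 0.2 s.
2. the lock screw is wound all the way out, the gate still shut (x of block0 in the frame of rig between -0.09 and 0.09 m and y of block0 in the frame of rig between -0.09 and 0.09 m and z of block0 in the frame of rig between 0.17 and 0.305 m and x of block1 in the frame of rig between -0.09 and 0.09 m and y of block1 in the frame of rig between -0.09 and 0.09 m and z of block1 in the frame of rig between 0.17 and 0.305 m and x of block2 in the frame of rig between -0.09 and 0.09 m and y of block2 in the frame of rig between -0.09 and 0.09 m and z of block2 in the frame of rig between 0.17 and 0.305 m and x of block3 in the frame of rig between -0.09 and 0.09 m and y of block3 in the frame of rig between -0.09 and 0.09 m and z of block3 in the frame of rig between 0.17 and 0.305 m and value of joint tee above 8.7 rad and value of joint gate below 0.008 m), for 0.2 s.
3. the gate is drawn out to its end stop and every block has dropped into the tank (x of block0 in the frame of rig between -0.09 and 0.09 m and y of block0 in the frame of rig between -0.09 and 0.09 m and z of block0 in the frame of rig between 0 and 0.158 m and x of block1 in the frame of rig between -0.09 and 0.09 m and y of block1 in the frame of rig between -0.09 and 0.09 m and z of block1 in the frame of rig between 0 and 0.158 m and x of block2 in the frame of rig between -0.09 and 0.09 m and y of block2 in the frame of rig between -0.09 and 0.09 m and z of block2 in the frame of rig between 0 and 0.158 m and x of block3 in the frame of rig between -0.09 and 0.09 m and y of block3 in the frame of rig between -0.09 and 0.09 m and z of block3 in the frame of rig between 0 and 0.158 m and value of joint gate above 0.119 m), for 0.2 s.
4. the gate is fully home again (value of joint gate below 0.005 m), for 0.2 s.
At the end, for the whole second after the job is handed in: Every block present lies at rest in the tank under the gate, the gate is home (within 6 mm), and the lock screw is wound down to within 0.45 rad of its stop (x of block0 in the frame of rig between -0.09 and 0.09 m and y of block0 in the frame of rig between -0.09 and 0.09 m and z of block0 in the frame of rig between 0 and 0.158 m and x of block1 in the frame of rig between -0.09 and 0.09 m and y of block1 in the frame of rig between -0.09 and 0.09 m and z of block1 in the frame of rig between 0 and 0.158 m and x of block2 in the frame of rig between -0.09 and 0.09 m and y of block2 in the frame of rig between -0.09 and 0.09 m and z of block2 in the frame of rig between 0 and 0.158 m and x of block3 in the frame of rig between -0.09 and 0.09 m and y of block3 in the frame of rig between -0.09 and 0.09 m and z of block3 in the frame of rig between 0 and 0.158 m and value of joint gate below 0.006 m and value of joint tee below 0.45 rad and linear speed of each of block0, block1, block2, block3 below 0.03 m/s); the robot touches nothing.
It fails at once if a bystander is shoved more than 50 mm or knocked over (distance of any of flowcell_a, flowcell_b, beaker, bottle_a, bottle_b, tipbox from where it was at the start of the episode above 0.05 m or angle between any of flowcell_a, flowcell_b, beaker, bottle_a, bottle_b, tipbox's own z axis and vertical above 0.6 rad).
Of block0, block1, block2, block3 only 2 to 4 are there at a start; the rules pass over those that are not, and their reading is None.
At some moment in a run one of block0, block1, block2, block3 may be knocked a few centimetres aside while the robot is not near it.
Once in a run the grip may slacken for a moment while it holds something.
It also fails if it takes over 210 s, if anything falls off the work surface, if the arm or the gripper's body presses on something with over 40 N, if the wrist force passes 120 N, or if a joint passes its speed limit or range.

## Working session

There is one attempt and no reset: what is moved stays moved. The work goes in short steps, Python scripts to look and compute and a tool call to move; the robot and the scene stay as the last step left them, time stands still between calls to the robot, and variables do not carry over. Pictures are saved under pics/ and viewed, at most 14 in all, crops included, and the job is handed in when it is done.

Besides the shell and the picture viewer there is one more tool, called after "Call:" by a JSON object that holds its "name" and its "arguments". carry_out: Moves the arm, as the interface text tells. Its arguments: {"type":"object","properties":{"rows":{"type":"array"},"jaw":{"type":"number"},"force":{"type":"number"}},"required":["rows"]}

```bash
mkdir -p pics; ls; python3 - <<'E'
from plant import robot
import cv2,numpy as np
s=robot.read_state();print(s['t'],s['tool_pos'],s['orientation'],s['opening'],robot.grip_depth)
ims=[]
for c in ['scene','side','wrist']:
    im=robot.read_camera(c);cv2.imwrite(f'pics/{c}0.png',im[:,:,::-1])
    m=robot.camera_model(c);print(c,{k:np.round(v,3).tolist() for k,v in m.items()})
    for n in ['block0','hopper_mouth','tee_end_a','gate_handle','rig']:
        try:
            for d in robot.outline_of(c,n): print(c,n,round(d['conf'],2),np.round(d['pixel']),d['pixels'].sum())
        except Exception as e: print(c,n,e)
E
```

```text
pics
0.0 [ 0.22452737 -0.55579007  0.21757988] [-3.08211706e+00 -5.98838400e-01  3.10389366e-04] 0.09319895723407402 0.0188
scene {'fx': 429.564, 'fy': 429.564, 'cx': 315.818, 'cy': 204.233, 'R': [[0.583, 0.812, -0.013], [0.712, -0.519, -0.474], [-0.392, 0.267, -0.88]], 't': [-0.228, -0.296, 1.657]}
scene block0 0.87 [225. 273.] 290
scene block0 0.86 [231. 234.] 291
scene block0 0.8 [277. 243.] 261
scene block0 0.64 [188. 229.] 291
scene hopper_mouth 0.93 [404. 189.] 9116
scene hopper_mouth 0.32 [308. 316.] 1346
scene hopper_mouth 0.22 [294. 271.] 475
scene tee_end_a 0.71 [366. 161.] 480
scene tee_end_a 0.63 [366. 191.] 217
scene gate_handle 0.84 [372. 196.] 3445
scene gate_handle 0.73 [292. 272.] 534
scene rig 0.68 [402. 193.] 9237
side {'fx': 403.816, 'fy': 403.816, 'cx': 321.032, 'cy': 201.924, 'R': [[-0.962, -0.273, 0.008], [-0.206, 0.706, -0.678], [0.179, -0.654, -0.735]], 't': [0.453, 0.279, 1.271]}
side block0 0.75 [342. 210.] 234
side block0 0.56 [356. 175.] 191
side block0 0.52 [320. 189.] 229
side block0 0.5 [375. 199.] 214
side block0 0.5 [411. 183.] 219
side hopper_mouth 0.94 [267. 274.] 11583
side tee_end_a 0.69 [287. 217.] 237
side tee_end_a 0.26 [265. 276.] 11536
side gate_handle 0.86 [286. 245.] 2644
side rig 0.79 [267. 278.] 11287
side rig 0.22 [324. 306.] 924
wrist {'fx': 280.416, 'fy': 280.416, 'cx': 321.904, 'cy': 199.916, 'mount': [[-0.0, -0.97, -0.242, 0.067], [1.0, -0.0, 0.001, -0.002], [-0.001, -0.242, 0.97, -0.167], [0.0, 0.0, 0.0, 1.0]]}
wrist block0 0.83 [153.  17.] 2317
wrist block0 0.76 [220. 139.] 2103
```

```bash
python3 - <<'E'
import cv2,numpy as np
a=cv2.imread('pics/scene0.png')[110:350,130:530];b=cv2.imread('pics/side0.png')[130:370,150:450]
cv2.imwrite('pics/a.png',cv2.resize(a,None,fx=2,fy=2,interpolation=cv2.INTER_CUBIC))
cv2.imwrite('pics/b.png',cv2.resize(b,None,fx=2.5,fy=2.5,interpolation=cv2.INTER_CUBIC))
E
```

```text
(no output)
```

View pics/a.png

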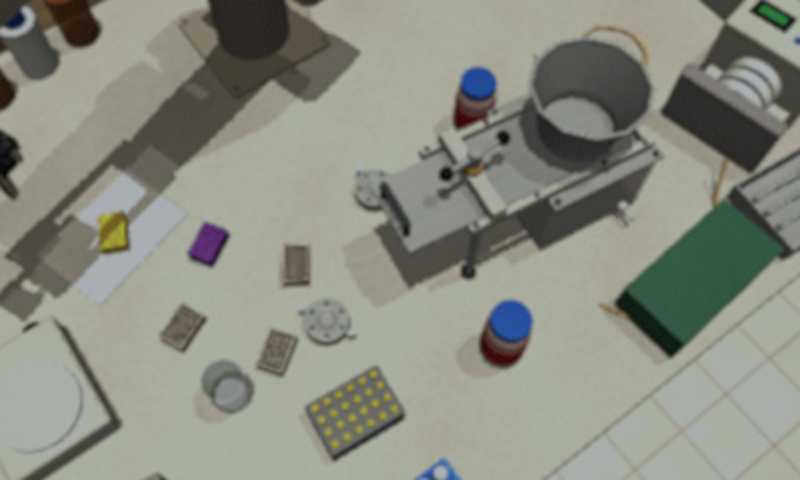

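View pics/b.png

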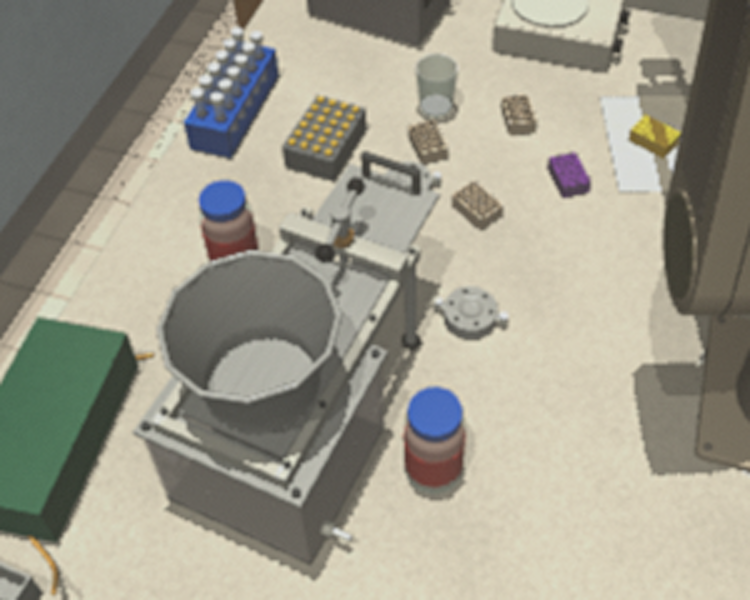

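Scene crop: beige blocks at full pixels (222,274), (269,286) and (278,242). The look-alikes are purple (234,232) and yellow (186,226), both excluded. The side view agrees: beige blocks at (321,187), (357,175) and (341,212), so there are 3 blocks. Hopper rim is at about (425,154) in scene, T-balls at (382,179) and (353,197), handle at (327,212).

```bash
cat > h.py <<'E'
from plant import robot
import cv2,numpy as np
from scipy.spatial.transform import Rotation as Ro
from scipy.optimize import least_squares
def tcp():
    s=robot.read_state();return np.array(s['tool_pos']),Ro.from_rotvec(s['orientation'])
def cam(c):
    """K,R,t of camera now"""
    m=robot.camera_model(c);K=np.array([[m['fx'],0,m['cx']],[0,m['fy'],m['cy']],[0,0,1]])
    if 'R' in m: return K,np.array(m['R']),np.array(m['t'])
    p,r=tcp();M=np.array(m['mount']);Rw=r.as_matrix()@M[:3,:3];o=p+r.as_matrix()@M[:3,3]
    return K,Rw.T,-Rw.T@o
def proj(C,X):
    K,R,t=C;x=(np.atleast_2d(X)@R.T+t)@K.T;return x[:,:2]/x[:,2:]
def plane(C,uv,z):
    K,R,t=C;uv=np.atleast_2d(uv);d=np.c_[uv,np.ones(len(uv))]@np.linalg.inv(K).T@R;o=-R.T@t
    return o+d*((z-o[2])/d[:,2])[:,None]
def block(C,mask,z=0.022):
    """centre, yaw(long axis), sides from outline"""
    c=max(cv2.findContours(mask.astype(np.uint8),0,1)[0],key=cv2.contourArea)[:,0].astype(float)
    P=plane(C,c,z)[:,:2]
    (x,y),(w,h),a=cv2.minAreaRect((P*1000).astype(np.float32))
    if w<h:a+=90;w,h=h,w
    return x/1000,y/1000,(a+90)%180-90,w,h
def down(yaw):
    """tool pointing down; yaw deg = world angle of tool y (closing)"""
    a=np.radians(yaw);y=np.array([np.cos(a),np.sin(a),0]);z=np.array([0,0,-1.]);return Ro.from_matrix(np.c_[np.cross(y,z),y,z])
def go(pos,yaw,P=None,R=None):
    """shift (tool axes, mm) & turn (deg), choosing closer half turn"""
    p,r=tcp() if P is None else (P,R)
    best=min(((r.inv()*down(yaw+k)).as_rotvec(degrees=True) for k in(0,180)),key=np.linalg.norm)
    return np.round(r.inv().apply(np.array(pos)-p)*1000,1),np.round(best,1)
def rigpt(f,X):
    x,y,a=f;X=np.atleast_2d(X)/1000.;c,s=np.cos(a),np.sin(a)
    return np.c_[x+c*X[:,0]-s*X[:,1],y+s*X[:,0]+c*X[:,1],X[:,2]]
E
python3 - <<'E'
from h import *
A=cam('scene');B=cam('side')
def pts(T):
    d=52*np.array([-np.sin(T),np.cos(T),0]);c=np.array([0,-190,245+8*T/6.283]);return [c+d,c-d,[-29,-320,217],[29,-320,217],[0,0,293]]
ua=np.array([[382,179],[353,197],[322,203],[333.5,224],[425.5,154]]);ub=np.array([[280,231.6],[292.4,204.4],[316.8,200],[296.4,192.4],[250.4,260]])
def res(v):
    X=rigpt(v[:3],pts(v[3]));return np.r_[(proj(A,X)-ua).ravel(),(proj(B,X)-ub).ravel()]
best=min((least_squares(res,[.6,.2,y0,.1],loss='soft_l1') for y0 in(0,1.57,3.14,-1.57)),key=lambda r:r.cost)
print(best.x,best.cost);print(np.round(best.fun.reshape(-1,2),1).tolist())
np.save('rig.npy',best.x)
f=best.x[:3]
print('hop',rigpt(f,[0,0,290]),'tee',rigpt(f,[0,-190,245]),'handle',rigpt(f,[0,-320,211]))
for c,C in(('scene',A),('side',B)):
    for n in ['block0','flowcell_a','beaker','bottle_a','tipbox']:
        for d in robot.outline_of(c,n):
            if d['conf']>.3: print(c,n,round(d['conf'],2),np.round(d['pixel']),np.round(block(C,d['pixels']),3))
E
```

```text
[0.58357242 0.25462952 6.15247757 0.11583509] 13.712039536345518
[[-0.6, -0.8], [-0.1, -0.8], [0.9, -0.0], [-0.8, -5.3], [-0.3, -2.6], [-0.8, -0.3], [-0.6, 0.3], [-3.1, -3.0], [0.3, -0.9], [-0.6, -1.2]]
hop [[0.58357242 0.25462952 0.29      ]] tee [[0.5588086  0.06625024 0.245     ]] handle [[ 0.54186494 -0.06264085  0.211     ]]
scene block0 0.87 [225. 273.] [  0.442  -0.406 -66.605  63.764  50.256]
scene block0 0.86 [231. 234.] [  0.34   -0.3   -56.257  72.609  51.948]
scene block0 0.8 [277. 243.] [  0.46   -0.203 -32.846  71.381  42.489]
scene block0 0.64 [188. 229.] [  0.232  -0.418 -25.261  73.903  49.532]
scene flowcell_a 0.95 [294. 271.] [  0.567  -0.217 -15.97   82.698  73.773]
scene flowcell_a 0.62 [315. 204.] [ 4.1400e-01 -2.7000e-02 -4.2242e+01  7.9219e+01  4.7005e+01]
scene beaker 0.95 [243. 300.] [ 0.564 -0.396 11.688 81.733 68.996]
scene bottle_a 0.7 [366. 158.] [  0.376   0.241 -42.977 145.188  76.998]
scene bottle_a 0.65 [384. 278.] [ 7.48000e-01 -1.00000e-03 -6.49210e+01  1.11374e+02  7.01670e+01]
scene tipbox 0.8 [307. 315.] [  0.71   -0.263  84.692 130.089  97.352]
side block0 0.75 [342. 210.] [  0.451  -0.195 -34.452  75.966  58.627]
side block0 0.56 [356. 175.] [  0.434  -0.399 -62.649  87.037  52.328]
side block0 0.52 [320. 189.] [  0.556  -0.299 -55.251  93.435  54.47 ]
side block0 0.5 [375. 199.] [  0.334  -0.292 -58.361  83.15   52.455]
side block0 0.5 [411. 183.] [  0.224  -0.411 -23.935  70.653  70.14 ]
side flowcell_a 0.63 [319. 202.] [  0.54   -0.237 -49.199  58.665  32.173]
side flowcell_a 0.59 [336. 257.] [ 4.1800e-01 -1.0000e-02 -4.3659e+01  8.1483e+01  7.6941e+01]
side beaker 0.56 [325. 162.] [  0.577  -0.429 -73.689 151.236  70.413]
side bottle_a 0.88 [244. 215.] [ 7.91000e-01 -7.10000e-02 -5.72200e+01  1.38413e+02  7.07990e+01]
side bottle_a 0.76 [324. 305.] [  0.411   0.178 -73.879 135.563  72.58 ]
side tipbox 0.76 [284. 184.] [  0.71   -0.266  86.514 161.845 103.777]
```

```bash
python3 - <<'E'
from h import *
p,r=tcp();print(r.as_matrix().round(2)); y=r.as_matrix()[:,1];print(np.degrees(np.arctan2(y[1],y[0])))
print(go([.44,-.30,.28],np.degrees(np.arctan2(y[1],y[0]))))
E
```

```text
[[ 0.93  0.37 -0.  ]
 [ 0.37 -0.93  0.  ]
 [ 0.   -0.   -1.  ]]
-68.00736328320491
(array([ 295.6, -157. ,  -61.4]), array([-0., -0., -0.]))
```

Call:
{"name": "carry_out", "arguments": {"rows": [[296,-157,-61,0,0,0],[296,-157,-61,0,0,0],[296,-157,-61,0,0,0],[296,-157,-61,0,0,0],[296,-157,-61,0,0,0],[296,-157,-61,0,0,0],[296,-157,-61,0,0,0],[296,-157,-61,0,0,0]]}}

```text
t: 2.4
tool_pos: [0.5424, -0.1782, 0.3088]
orientation: [3.083, 0.599, 0.001]
force: [0.4, -1.4, 0.6]
opening: 0.0928
gripper_force: 0.0
```

```bash
cat > look.py <<'E'
from h import *
import sys
C=cam('wrist');im=robot.read_camera('wrist');cv2.imwrite(f'pics/{sys.argv[1]}.png',im[:,:,::-1])
p,r=tcp();print(robot.read_state()['t'],p)
for d in robot.outline_of('wrist','block0'):
    m=d['pixels']; x,y,a,w,h=block(C,m)
    print(round(d['conf'],2),np.round(d['pixel']),np.round([x,y,a,w,h],3),im[m].mean(0).round(),'go hi',*go([x,y,.16],a+90))
E
python3 look.py w1
```

```text
2.45 [ 0.54641765 -0.17207974  0.31016848]
0.94 [335. 301.] [  0.327  -0.302 -68.085  62.813  29.319] [100.  57. 118.] go hi [-249.8   34.8  148.8] [  0.2  -0.1 -89.6]
0.73 [394. 191.] [  0.562  -0.303 -54.237  69.044  51.404] [130. 124. 107.] go hi [-33.6 125.  149.5] [-0.1 -0.2 76.6]
0.65 [314. 221.] [  0.458  -0.199 -32.682  69.36   51.373] [117. 109.  94.] go hi [-90.1 -10.7 149.3] [-0.1 -0.2 55. ]
0.47 [117.  93.] [ 5.38000e-01  1.40000e-01 -8.57480e+01  3.84316e+02  2.70180e+02] [138. 136. 130.] go hi [ 112.7 -293.8  149.9] [  0.1  -0.1 -71.9]
0.44 [54. 83.] [  0.518   0.238 -88.995 180.784  50.451] [97. 96. 92.] go hi [ 131.9 -392.5  149.9] [  0.1  -0.2 -68.7]
0.22 [465. 210.] [  0.575  -0.422  70.253 112.275  74.802] [129. 130. 123.] go hi [-66.2 240.1 149.4] [  0.1  -0.2 -47.9]
```

View pics/w1.png

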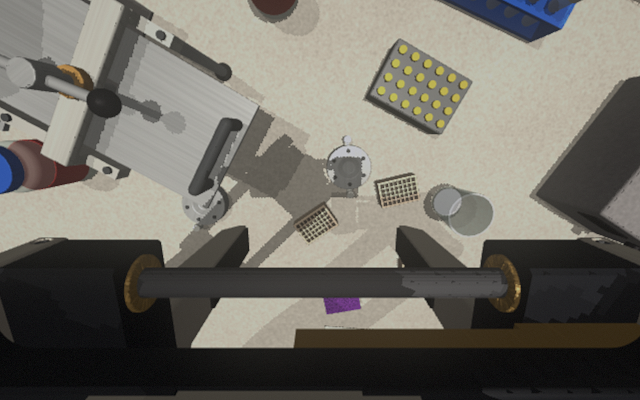

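The picture shows two beige blocks, at (314,221) and (397,190), and purple at (342,301). The shift came out about 1.5 times what I commanded, so I'll test the scale of shift and turn with a small move.

Call:
{"name": "carry_out", "arguments": {"rows": [[-20,0,0,0,0,10],[-20,0,20,0,0,20],[-40,0,20,0,0,20],[-40,0,20,0,0,20],[-40,0,20,0,0,20],[-40,0,20,0,0,20]]}}

```text
t: 3.25
tool_pos: [0.2331, -0.3041, 0.1513]
orientation: [3.14, 0.055, 0.0]
force: [-0.1, -1.1, 0.8]
opening: 0.0931
gripper_force: 0.0
```

```bash
python3 - <<'E'
from h import *
r0=Ro.from_rotvec([3.083,.599,.001]);p0=np.array([0.2245+.4129*1-.0871+0,-.5558,.3])
p,r=tcp();s=robot.read_state();print(s['t'],s['dq'])
print(p,r0.inv().apply(p-np.array([.5464,-.1721,.3102])),(r0.inv()*r).as_rotvec(degrees=True))
E
```

```text
3.25 [-1.13046924 -0.34233478  0.64963915 -0.00140046 -0.3149407  -1.11909128]
[ 0.23311759 -0.30412158  0.15127948] [-0.33999646  0.00494287  0.15877429] [-6.97452126e-03 -3.84860252e-02  1.99966310e+01]
```

I wrote millimetres where the interface takes metres. No harm done; all moves from here are in metres.

Call:
{"name": "carry_out", "arguments": {"rows": [[0.06,0,-0.06,0,0,0],[0.1,0,-0.12,0,0,0],[0.1,0,-0.12,0,0,0],[0.1,0,-0.12,0,0,0]]}}

```text
t: 3.75
tool_pos: [0.3362, -0.3011, 0.2743]
orientation: [3.138, 0.056, 0.004]
force: [0.4, -0.5, -1.2]
opening: 0.0931
gripper_force: 0.0
```

```bash
sed -i 's/\*1000,1),np.round(best,1)/,4),np.round(best,1)/; s/mm) & turn/m) \& turn/' h.py; python3 look.py w2
```

```text
3.8 [ 0.33506663 -0.30052753  0.2724129 ]
0.91 [255.  85.] [  0.456  -0.201 -32.982  65.94   50.21 ] [134. 130. 116.] go hi [ 0.1249 -0.095   0.1112] [-0.   0.1 35. ]
0.7 [397. 109.] [  0.439  -0.403 -64.782  71.5    45.275] [136. 132. 119.] go hi [0.1008 0.1062 0.1111] [ 0.   0.1 66.8]
0.68 [318. 170.] [  0.339  -0.297 -56.249  66.585  46.992] [ 92.  65. 101.] go hi [ 0.0048 -0.0029  0.1113] [ 0.   0.1 58.2]
0.67 [385. 244.] [  0.228  -0.414 -25.011  69.118  55.819] [152. 149.  72.] go hi [-0.1106  0.1102  0.1113] [-0.   0.1 27. ]
0.56 [325.  15.] [  0.56   -0.305 -55.108  69.63   51.151] [121. 118. 104.] go hi [0.2254 0.0131 0.111 ] [-0.   0.1 57.1]
```

Candidates in w2: beige at (255,85), (397,109) and (325,15); purple at (318,170); yellow at (385,244). I choose beige (397,109), go above it and check close.

Call:
{"name": "carry_out", "arguments": {"rows": [[0.04,0.04,0.03,0,0,10],[0.08,0.08,0.06,0,0,20],[0.101,0.106,0.11,0,0,30],[0.101,0.106,0.11,0,0,40],[0.101,0.106,0.11,0,0,50],[0.101,0.106,0.11,0,0,60],[0.101,0.106,0.11,0,0,67],[0.101,0.106,0.11,0,0,67]], "jaw": 60, "force": 25}}

```text
t: 4.85
tool_pos: [0.4381, -0.402, 0.1604]
orientation: [-2.649, 1.688, 0.004]
force: [-0.5, 0.6, 0.5]
opening: 0.0712
gripper_force: 0.0
```

```bash
python3 look.py w3
```

```text
4.9 [ 0.43837646 -0.40207665  0.16075588]
0.9 [248. 322.] [ 0.457 -0.205 59.082 60.661 52.542] [110. 101.  85.] go hi [-0.1704 -0.1002  0.0013] [ 0.1  0.1 56.1]
0.89 [358. 309.] [ 0.33  -0.284 30.475 45.039 37.566] [114.  62. 135.] go hi [-0.1532  0.0482  0.0013] [ 0.1  0.1 84.7]
0.88 [322. 188.] [  0.44   -0.405 -65.031  65.625  44.528] [117. 109.  95.] go hi [0.0034 0.0003 0.001 ] [0.  0.1 0.2]
0.85 [188. 219.] [  0.559  -0.308 -54.401  67.392  55.752] [128. 120. 103.] go hi [-0.0344 -0.1494  0.001 ] [  0.    0.1 -10.5]
0.83 [476. 232.] [ 0.254 -0.438 24.964 52.534 24.412] [134. 119.  68.] go hi [-0.0457  0.1822  0.0012] [ -0.    0.1 -89.8]
```

View pics/w3.png

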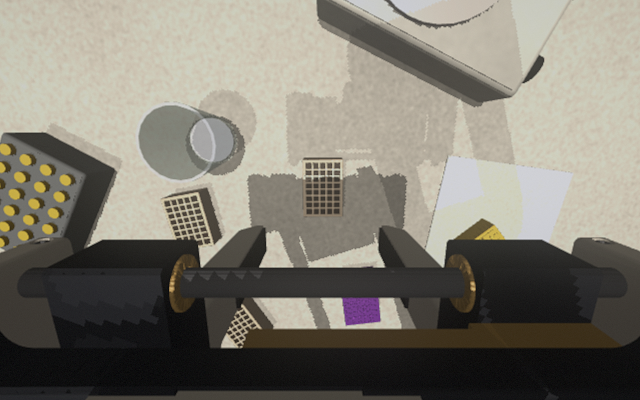

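The beige block is centred under the jaws at (322,188), with purple at (362,308) and yellow at (487,234) well away. I'll grasp it.

Call:
{"name": "carry_out", "arguments": {"rows": [[0.003,0,0.06,0,0,0],[0.003,0,0.12,0,0,0],[0.003,0,0.15,0,0,0],[0.003,0,0.155,0,0,0],[0.003,0,0.155,0,0,0]]}}

```text
t: 5.58
tool_pos: [0.4412, -0.4057, 0.0079]
orientation: [2.65, -1.687, 0.001]
force: [-0.2, 0.4, -0.6]
opening: 0.071
gripper_force: 0.0
```

Call:
{"name": "carry_out", "arguments": {"rows": [[0,0,0,0,0,0],[0,0,0,0,0,0],[0,0,0,0,0,0],[0,0,0,0,0,0],[0,0,-0.05,0,0,0],[0,0,-0.11,0,0,0],[0,0,-0.17,0,0,0],[0,0,-0.23,0,0,0],[0,0,-0.29,0,0,0],[0,0,-0.35,0,0,0],[0,0,-0.36,0,0,0],[0,0,-0.36,0,0,0]], "jaw": 255, "force": 30}}

```text
t: 7.08
tool_pos: [0.4412, -0.4054, 0.3673]
orientation: [2.649, -1.688, 0.002]
force: [0.5, 0.1, -1.7]
opening: 0.0443
gripper_force: 30.0
```

```bash
python3 - <<'E'
from h import *
f=np.load('rig.npy')[:3];print(np.degrees(f[2])-360)
h=rigpt(f,[0,0,360])[0]
for yaw in (60,30,0,-30): print(yaw,go(h,yaw))
p,r=tcp();print(p,robot.read_state()['q'],go(h,np.degrees(np.arctan2(*r.as_matrix()[[1,0],1]))))
E
```

```text
-7.489001777756414
60 (array([-0.538 , -0.4079,  0.0069]), array([ -0. ,  -0.1, -35. ]))
30 (array([-0.538 , -0.4079,  0.0069]), array([-0. , -0.1, -5. ]))
0 (array([-0.538 , -0.4079,  0.0069]), array([-0., -0., 25.]))
-30 (array([-0.538 , -0.4079,  0.0069]), array([-0., -0., 55.]))
[ 0.44117637 -0.40537114  0.36732204] [-8.28705769e-01  1.16756678e-01  1.23505347e+00  2.76493422e-05
  1.78877774e+00  1.87664661e+00] (array([-0.538 , -0.4079,  0.0069]), array([-0. , -0.1, -0. ]))
```

Call:
{"name": "carry_out", "arguments": {"rows": [[-0.049,-0.037,0,0,0,-6],[-0.098,-0.074,0,0,0,-12],[-0.147,-0.111,0,0,0,-18],[-0.196,-0.148,0,0,0,-24],[-0.245,-0.185,0,0,0,-30],[-0.294,-0.222,0,0,0,-36],[-0.343,-0.26,0,0,0,-42],[-0.391,-0.297,0,0,0,-48],[-0.44,-0.334,0,0,0,-54],[-0.489,-0.371,0,0,0,-60],[-0.538,-0.408,0,0,0,-60],[-0.538,-0.408,0,0,0,-60]]}}

```text
t: 8.57
tool_pos: [0.5821, 0.2588, 0.3613]
orientation: [3.137, -0.129, -0.012]
force: [-0.1, -1.2, -0.8]
opening: 0.0439
gripper_force: 30.0
```

```bash
cat > hop.py <<'E'
from h import *
f=np.load('rig.npy')[:3];h=rigpt(f,[0,0,245])[0]
p,r=tcp();yaw=np.degrees(np.arctan2(*r.as_matrix()[[1,0],1]))
print(p,h,yaw,robot.read_state()['q'][5],robot.read_state()['opening'],go(h,yaw))
E
python3 hop.py
python3 - <<'E'
from h import *
im=robot.read_camera('wrist');cv2.imwrite('pics/hop.png',im[:,:,::-1])
C=cam('wrist');v=np.load('rig.npy')
a=np.arange(0,6.28,.2)
X=rigpt(v[:3],np.c_[84*np.cos(a),84*np.sin(a),290+0*a])
for u in proj(C,X): cv2.circle(im,tuple(int(q) for q in u),2,(255,0,0),-1)
for u in proj(C,rigpt(v[:3],[[0,-138,245],[0,-242,245],[0,-320,211],[-73,90,183],[73,90,183],[-73,-235,183],[73,-235,183]])): cv2.circle(im,tuple(int(q) for q in u),3,(0,255,0),-1)
cv2.imwrite('pics/hop.png',im[:,:,::-1])
E
```

```text
[0.58206861 0.25877926 0.36127442] [0.58357242 0.25462952 0.245     ] -94.71234159014122 1.9905352633973157 0.04389766369304322 (array([0.0027, 0.0037, 0.1163]), array([ 0.1,  0.4, -0. ]))
```

View pics/hop.png

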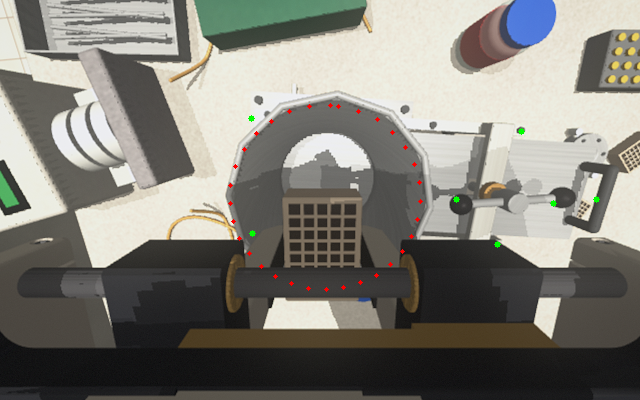

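The block is held, at (322,230), over the hopper bore at (328,165). The predicted rim (red dots) sits within about 5 mm of the real one, so I'll lower and release.

Call:
{"name": "carry_out", "arguments": {"rows": [[0.003,0.003,0.05,0,0,0],[0.003,0.003,0.1,0,0,0],[0.003,0.003,0.113,0,0,0],[0.003,0.003,0.113,0,0,0]]}}

```text
t: 9.12
tool_pos: [0.5857, 0.2505, 0.2535]
orientation: [3.138, -0.139, -0.003]
force: [-0.4, 0.3, 0.8]
opening: 0.0437
gripper_force: 30.0
```

Call:
{"name": "carry_out", "arguments": {"rows": [[0,0,0,0,0,0],[0,0,0,0,0,0],[0,0,0,0,0,0],[0,0,0,0,0,0],[0,0,-0.06,0,0,0],[0,0,-0.12,0,0,0],[0,0,-0.12,0,0,0],[0,0,-0.12,0,0,0]], "jaw": 90}}

```text
t: 10.12
tool_pos: [0.5863, 0.2516, 0.374]
orientation: [-3.138, 0.137, -0.001]
force: [0.0, -0.1, -1.1]
opening: 0.06
gripper_force: 0.0
```

```bash
python3 - <<'E'
from h import *
im=robot.read_camera('wrist');cv2.imwrite('pics/hop2.png',im[60:310,180:640,::-1])
for n,b in(('B1',[.456,-.200,.16,-33]),('B3',[.560,-.304,.16,-55])):
    p,r=tcp();R=down(b[3]+90)
    for k in(0,180): 
        y=b[3]+90+k; y=(y+180)%360-180;q6=np.arctan2(b[1],b[0])-np.radians(y)
        print(n,k,'yaw',y,'q6',q6,r.inv().apply(np.array(b[:3])-p).round(4),(r.inv()*down(y)).as_rotvec(degrees=True).round(1))
E
```

```text
B1 0 yaw 57 q6 -1.4081680781760957 [-0.0896  0.4609  0.2131] [-1.00e-01  1.00e-01 -1.52e+02]
B1 180 yaw -123 q6 1.7334245754136977 [-0.0896  0.4609  0.2131] [ 0.1  0.1 28. ]
B3 0 yaw 35 q6 -1.1082079545448376 [0.023  0.5555 0.213 ] [-1.0e-01  1.0e-01 -1.3e+02]
B3 180 yaw -145 q6 2.0333846990449556 [0.023  0.5555 0.213 ] [ 0.1  0.1 50. ]
```

View pics/hop2.png

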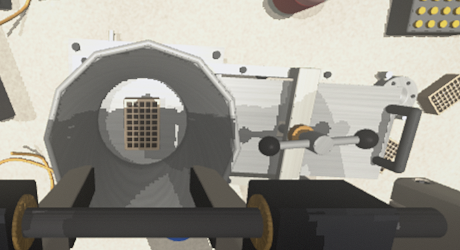

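The first block lies on the gate at the hopper's bottom (crop (143,123)). Next, block 2.

Call:
{"name": "carry_out", "arguments": {"rows": [[-0.011,0.058,0,0,0,5],[-0.022,0.115,0,0,0,10],[-0.034,0.173,0,0,0,15],[-0.045,0.23,0,0,0,20],[-0.056,0.288,0,0,0,25],[-0.067,0.346,0,0,0,28],[-0.079,0.404,0.02,0,0,28],[-0.09,0.461,0.06,0,0,28],[-0.09,0.461,0.12,0,0,28],[-0.09,0.461,0.18,0,0,28],[-0.09,0.461,0.213,0,0,28],[-0.09,0.461,0.213,0,0,28]], "jaw": 60}}

```text
t: 11.68
tool_pos: [0.4529, -0.198, 0.1561]
orientation: [-3.01, 0.892, 0.015]
force: [0.3, -0.2, -0.2]
opening: 0.0711
gripper_force: 0.0
```

```bash
python3 look.py w4
```

```text
11.725 [ 0.45470948 -0.19895742  0.15914749]
0.87 [445. 221.] [  0.342  -0.295 -57.72   66.195  58.078] [106.  67. 120.] go hi [-0.0439  0.1425  0.0013] [ 0.   0.1 24.7]
0.87 [574. 230.] [ 0.248 -0.42  66.725 64.935 40.692] [132. 123.  69.] go hi [-0.0549  0.2983  0.0013] [ 0.   0.  80.3]
0.84 [353.  40.] [  0.561  -0.305 -54.469  69.388  44.986] [153. 149. 135.] go hi [0.145  0.0312 0.0011] [ 0.   0.1 21.5]
0.78 [323. 184.] [  0.457  -0.2   -33.036  65.847  44.772] [109. 101.  87.] go hi [0.0011 0.0001 0.0013] [0.  0.1 0. ]
0.58 [ 16. 215.] [ 6.10000e-01  9.20000e-02 -4.90730e+01  1.12896e+02  6.37620e+01] [108. 107. 103.] go hi [-0.0299 -0.3283  0.0013] [ 0.   0.1 16.1]
```

Call:
{"name": "carry_out", "arguments": {"rows": [[0.001,0,0.06,0,0,0],[0.001,0,0.12,0,0,0],[0.001,0,0.15,0,0,0],[0.001,0,0.155,0,0,0],[0.001,0,0.155,0,0,0]]}}

```text
t: 12.4
tool_pos: [0.4588, -0.2013, 0.0083]
orientation: [3.012, -0.892, 0.005]
force: [-0.3, -0.4, -0.3]
opening: 0.0709
gripper_force: 0.0
```

Call:
{"name": "carry_out", "arguments": {"rows": [[0,0,0,0,0,0],[0,0,0,0,0,0],[0,0,0,0,0,0],[0,0,0,0,0,0],[0,0,-0.05,0,0,0],[0,0,-0.11,0,0,0],[0,0,-0.17,0,0,0],[0,0,-0.23,0,0,0],[0,0,-0.29,0,0,0],[0,0,-0.35,0,0,0],[0,0,-0.36,0,0,0],[0,0,-0.36,0,0,0]], "jaw": 255}}

```text
t: 13.9
tool_pos: [0.4573, -0.2005, 0.3662]
orientation: [3.012, -0.892, 0.001]
force: [0.3, -0.4, -1.1]
opening: 0.0438
gripper_force: 30.0
```

```bash
python3 - <<'E'
from h import *
f=np.load('rig.npy')[:3];h=rigpt(f,[0,0,365])[0];p,r=tcp()
print(p,robot.read_state()['opening'],h,r.inv().apply(h-p).round(4),(r.inv()*down(-95)).as_rotvec(degrees=True).round(1))
E
```

```text
[ 0.45734341 -0.20050508  0.36618192] 0.0438358506987272 [0.58357242 0.25462952 0.365     ] [-0.1421 -0.4504  0.0011] [  0.  -0. -28.]
```

Call:
{"name": "carry_out", "arguments": {"rows": [[-0.018,-0.056,0,0,0,-4],[-0.036,-0.113,0,0,0,-8],[-0.053,-0.169,0,0,0,-12],[-0.071,-0.225,0,0,0,-16],[-0.089,-0.282,0,0,0,-20],[-0.107,-0.338,0,0,0,-24],[-0.125,-0.394,0,0,0,-28],[-0.142,-0.45,0,0,0,-28],[-0.142,-0.45,0,0,0,-28],[-0.142,-0.45,0.05,0,0,-28],[-0.142,-0.45,0.1,0,0,-28],[-0.142,-0.45,0.11,0,0,-28]]}}

```text
t: 15.4
tool_pos: [0.58, 0.2523, 0.2494]
orientation: [3.134, -0.138, -0.016]
force: [0.2, -0.7, -0.5]
opening: 0.0439
gripper_force: 30.0
```

Call:
{"name": "carry_out", "arguments": {"rows": [[0,0,0,0,0,0],[0,0,0,0,0,0],[0,0,0,0,0,0],[0,0,0,0,0,0],[0,0,-0.06,0,0,0],[0,0,-0.12,0,0,0],[0,0,-0.12,0,0,0],[0,0,-0.12,0,0,0]], "jaw": 90}}

```text
t: 16.4
tool_pos: [0.5834, 0.2544, 0.3764]
orientation: [-3.138, 0.137, -0.001]
force: [0.1, -0.8, -0.5]
opening: 0.0604
gripper_force: 0.0
```

```bash
python3 - <<'E'
from h import *
im=robot.read_camera('wrist');cv2.imwrite('pics/hop3.png',im[60:310,180:640,::-1])
for c in('scene','side'):
    robot.read_camera(c);C=cam(c)
    for d in robot.outline_of(c,'block0'): print(c,round(d['conf'],2),np.round(d['pixel']),np.round(block(C,d['pixels']),3))
p,r=tcp()
print(p,r.inv().apply(np.array([.561,-.305,.16])-p).round(4),(r.inv()*down(-145)).as_rotvec(degrees=True).round(1))
E
```

```text
scene 0.88 [264. 285.] [  0.562  -0.307 -54.709  70.566  48.895]
scene 0.65 [421. 163.] [ 0.505  0.372 -6.143 87.48  69.988]
scene 0.64 [235. 235.] [  0.341  -0.3   -56.257  72.609  50.434]
scene 0.6 [186. 228.] [  0.231  -0.419 -23.095  72.285  48.423]
scene 0.46 [362. 201.] [4.90000e-01 4.50000e-02 8.12230e+01 1.53735e+02 1.43409e+02]
scene 0.44 [414. 172.] [ 0.504  0.33   0.47  34.72  11.389]
side 0.71 [411. 183.] [  0.223  -0.411 -23.935  70.484  64.666]
side 0.65 [254. 272.] [ 0.645  0.143 -2.489 86.285 63.487]
side 0.55 [374. 199.] [  0.336  -0.292 -53.269  78.761  51.317]
side 0.51 [320. 187.] [  0.555  -0.299 -56.075  85.848  49.573]
[0.58275912 0.25414975 0.37430091] [0.0277 0.5587 0.2149] [ 0.1  0.1 50. ]
```

Two blocks are in the hopper and the last beige one is unmoved at (0.561, -0.305).

Call:
{"name": "carry_out", "arguments": {"rows": [[0.003,0.056,0,0,0,6],[0.006,0.112,0,0,0,12],[0.009,0.168,0,0,0,18],[0.012,0.224,0,0,0,24],[0.015,0.28,0,0,0,30],[0.018,0.336,0,0,0,36],[0.021,0.392,0,0,0,42],[0.024,0.448,0,0,0,48],[0.027,0.504,0.03,0,0,50],[0.028,0.559,0.06,0,0,50],[0.028,0.559,0.12,0,0,50],[0.028,0.559,0.18,0,0,50]], "jaw": 60}}

```text
t: 18.15
tool_pos: [0.5615, -0.3059, 0.1936]
orientation: [-2.785, 1.453, 0.001]
force: [0.4, -0.8, 0.0]
opening: 0.0709
gripper_force: 0.0
```

Call:
{"name": "carry_out", "arguments": {"rows": [[0,0,0.035,0,0,0],[0,0,0.035,0,0,0],[0,0,0.035,0,0,0]]}}

```text
t: 18.52
tool_pos: [0.563, -0.3053, 0.1629]
orientation: [2.786, -1.451, 0.003]
force: [-0.7, 0.4, 0.9]
opening: 0.0712
gripper_force: 0.0
```

```bash
python3 look.py w5
```

```text
18.575 [ 0.5635655  -0.30570692  0.16385222]
0.72 [319. 190.] [  0.562  -0.306 -55.002  66.558  43.917] [114. 105.  91.] go hi [-0.0014  0.0014  0.0041] [-0.1 -0.2  0. ]
```

Call:
{"name": "carry_out", "arguments": {"rows": [[-0.001,0.001,0.06,0,0,0],[-0.001,0.001,0.12,0,0,0],[-0.001,0.001,0.15,0,0,0],[-0.001,0.001,0.157,0,0,0],[-0.001,0.001,0.157,0,0,0]]}}

```text
t: 19.25
tool_pos: [0.5623, -0.3056, 0.0061]
orientation: [2.786, -1.451, 0.004]
force: [-0.0, -0.1, 0.4]
opening: 0.0708
gripper_force: 0.0
```

Call:
{"name": "carry_out", "arguments": {"rows": [[0,0,0,0,0,0],[0,0,0,0,0,0],[0,0,0,0,0,0],[0,0,0,0,0,0],[0,0,-0.05,0,0,0],[0,0,-0.11,0,0,0],[0,0,-0.17,0,0,0],[0,0,-0.23,0,0,0],[0,0,-0.29,0,0,0],[0,0,-0.35,0,0,0],[0,0,-0.36,0,0,0],[0,0,-0.36,0,0,0]], "jaw": 255}}

```text
t: 20.75
tool_pos: [0.5611, -0.3049, 0.3644]
orientation: [2.786, -1.451, 0.002]
force: [-0.0, -0.4, -1.2]
opening: 0.0442
gripper_force: 30.0
```

```bash
python3 - <<'E'
from h import *
f=np.load('rig.npy')[:3];h=rigpt(f,[0,0,365])[0];p,r=tcp()
print(p,robot.read_state()['opening'],h,r.inv().apply(h-p).round(4),(r.inv()*down(-95)).as_rotvec(degrees=True).round(1))
E
```

```text
[ 0.56114295 -0.30487156  0.36437922] 0.0442496380039475 [0.58357242 0.25462952 0.365     ] [-0.4455 -0.3392 -0.0009] [  0.   -0.1 -50. ]
```

View pics/hop3.png

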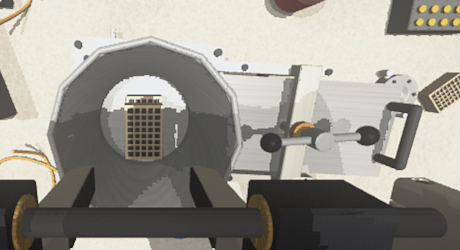

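Both blocks are stacked flat in the hopper (crop (143,128)). Now the third goes over.

Call:
{"name": "carry_out", "arguments": {"rows": [[-0.045,-0.034,0,0,0,-5],[-0.089,-0.068,0,0,0,-10],[-0.134,-0.102,0,0,0,-15],[-0.178,-0.136,0,0,0,-20],[-0.223,-0.17,0,0,0,-25],[-0.267,-0.203,0,0,0,-30],[-0.312,-0.237,0,0,0,-35],[-0.356,-0.271,0,0,0,-40],[-0.401,-0.305,0,0,0,-45],[-0.445,-0.339,0,0,0,-50],[-0.445,-0.339,0,0,0,-50],[-0.445,-0.339,0,0,0,-50]]}}

```text
t: 22.25
tool_pos: [0.5828, 0.2539, 0.3613]
orientation: [3.137, -0.137, -0.006]
force: [-0.7, -0.4, -0.1]
opening: 0.0435
gripper_force: 30.0
```

Call:
{"name": "carry_out", "arguments": {"rows": [[0,0,0.05,0,0,0],[0,0,0.1,0,0,0],[0,0,0.1,0,0,0],[0,0,0.1,0,0,0]]}}

```text
t: 22.75
tool_pos: [0.5842, 0.2534, 0.2661]
orientation: [-3.138, 0.14, -0.003]
force: [0.5, -0.9, 1.0]
opening: 0.0439
gripper_force: 30.0
```

Call:
{"name": "carry_out", "arguments": {"rows": [[0,0,0,0,0,0],[0,0,0,0,0,0],[0,0,0,0,0,0],[0,0,0,0,0,0],[0,0,-0.06,0,0,0],[0,0,-0.11,0,0,0],[0,0,-0.11,0,0,0],[0,0,-0.11,0,0,0]], "jaw": 90}}

```text
t: 23.75
tool_pos: [0.5835, 0.2543, 0.3737]
orientation: [3.139, -0.137, -0.0]
force: [0.6, 0.3, -0.8]
opening: 0.0601
gripper_force: 0.0
```

```bash
python3 - <<'E'
from h import *
p,r=tcp();print(p)
C=cam('wrist');im=robot.read_camera('wrist');cv2.imwrite('pics/hop4.png',im[:,:,::-1])
for c in('scene','side'):
    cv2.imwrite(f'pics/{c}4.png',robot.read_camera(c)[:,:,::-1]);C=cam(c)
    for d in robot.outline_of(c,'block0'): print(c,round(d['conf'],2),np.round(d['pixel']),np.round(block(C,d['pixels']),3))
E
```

```text
[0.58347026 0.25427097 0.37369679]
scene 0.71 [187. 226.] [  0.23   -0.418 -27.063  75.79   46.728]
scene 0.64 [420. 162.] [ 0.502  0.391 -4.129 92.57  72.464]
scene 0.64 [234. 233.] [  0.342  -0.301 -58.777  68.857  50.276]
scene 0.56 [398. 193.] [ 5.52000e-01  2.53000e-01 -8.36340e+01  5.75334e+02  3.29845e+02]
scene 0.16 [296. 272.] [  0.569  -0.217 -16.749  76.521  74.307]
side 0.68 [411. 182.] [  0.224  -0.41  -24.554  70.79   66.835]
side 0.6 [376. 199.] [  0.335  -0.293 -58.272  87.366  58.257]
side 0.57 [252. 272.] [ 0.663  0.128 -5.38  96.247 72.432]
side 0.52 [265. 279.] [ 0.611  0.14  86.891 48.485 17.868]
side 0.44 [242. 285.] [  0.665   0.184 -11.931  36.979  16.108]
side 0.3 [284. 217.] [ 6.33000e-01 -1.15000e-01 -8.87420e+01  1.55273e+02  2.78760e+01]
```

View pics/hop4.png

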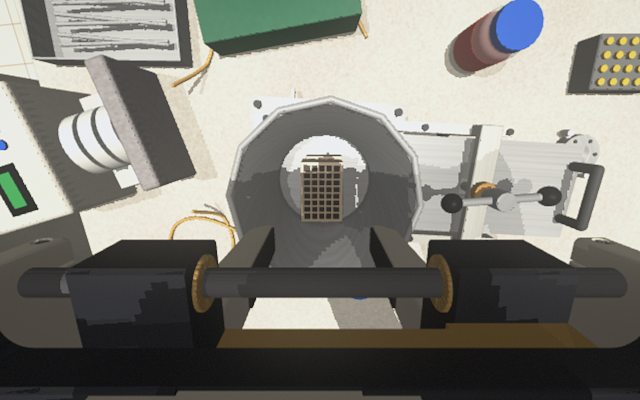

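All three blocks are in the hopper (322,190) and the bench has none left. In this settled picture: ball a (452,203), ball b (549,196), rim from 228 to 423. I'll refit the rig with it and plan the crank path.

```bash
python3 - <<'E'
from h import *
A=cam('scene');B=cam('side');W=cam('wrist')
def pts(T):
    d=52*np.array([-np.sin(T),np.cos(T),0]);c=np.array([0,-190,245+8*T/6.283]);return [c+d,c-d,[-29,-320,217],[29,-320,217],[0,0,293]]
ua=np.array([[382,179],[353,197],[322,203],[333.5,224],[425.5,154]]);ub=np.array([[280,231.6],[292.4,204.4],[316.8,200],[296.4,192.4],[250.4,260]])
uw=np.array([[452,203],[549,196],[325.5,197]])
def res(v):
    P=pts(v[3]);X=rigpt(v[:3],P);return np.r_[(proj(W,X[[0,1,4]])-uw).ravel(),(proj(A,X)-ua).ravel(),(proj(B,X)-ub).ravel()]
v0=np.load('rig.npy');print(np.round(res(v0)[:6],1))
b=least_squares(res,v0,loss='soft_l1',x_scale=[.01,.01,.01,.1]);print(b.x,b.cost,np.round(b.fun.reshape(-1,2),1).tolist())
np.save('rig.npy',b.x)
c=rigpt(b.x[:3],[0,-190,234])[0];print('axis',c,'rigyaw deg',np.degrees(b.x[2])-360)
E
```

```text
[-2.7  0.4 -3.1  0.6 -2.8  7.3]
[0.58941952 0.2514421  6.12562441 0.14544646] 17.21651182922058 [[-0.4, -0.3], [-0.7, -0.4], [0.1, 0.8], [-1.1, -0.2], [-0.6, -0.2], [0.1, -0.5], [-2.2, -5.5], [0.3, -0.7], [-0.7, -1.0], [-0.6, -0.4], [-2.2, -3.1], [1.4, -1.3], [-2.3, -2.7]]
axis [0.55960666 0.06379564 0.234     ] rigyaw deg -9.027574625169166
```

```bash
cat > crank.py <<'E'
from h import *
import sys
# rows for circling tool centre: phi list (deg), from commanded phi0; tool x=world x, tool y=-world y
def rows(phis,phi0,rho=36):
    a=np.radians(phis);b=np.radians(phi0);return np.round(np.c_[rho*(np.cos(a)-np.cos(b)),-rho*(np.sin(a)-np.sin(b))]/1000,3).tolist()
E
python3 - <<'E'
from crank import *
p,r=tcp();t=np.array([.5314,.0415,.37]);print(r.inv().apply(t-p).round(4),(r.inv()*down(-90)).as_rotvec(degrees=True).round(1))
print(rows(np.arange(-116,149,24),-140));print(rows(np.arange(148,390,24),124))
E
```

```text
[-0.0328  0.2163  0.0027] [ 0.1  0.1 -5. ]
[[0.012, 0.009], [0.026, 0.013], [0.041, 0.01], [0.053, 0.002], [0.061, -0.011], [0.063, -0.026], [0.059, -0.04], [0.05, -0.052], [0.036, -0.058], [0.021, -0.059], [0.007, -0.053], [-0.003, -0.042]]
[[-0.01, 0.011], [-0.016, 0.025], [-0.014, 0.04], [-0.007, 0.053], [0.004, 0.062], [0.019, 0.066], [0.034, 0.063], [0.046, 0.055], [0.054, 0.042], [0.056, 0.027], [0.052, 0.013]]
```

Call:
{"name": "carry_out", "arguments": {"rows": [[-0.008,0.055,0,0,0,-5],[-0.016,0.11,0,0,0,-5],[-0.024,0.16,0,0,0,-5],[-0.033,0.216,0,0,0,-5],[-0.033,0.216,0,0,0,-5],[-0.033,0.216,0,0,0,-5]], "jaw": 255}}

```text
t: 24.75
tool_pos: [0.5316, 0.042, 0.3737]
orientation: [-3.141, 0.002, 0.001]
force: [0.1, -0.8, -0.8]
opening: 0.0049
gripper_force: 0.0
```

```bash
python3 - <<'E'
from crank import *
s=robot.read_state();p,r=tcp();print(s['t'],p,r.as_matrix().round(3),s['opening'],(np.array([.5314,.0415,.232])-p).round(4))
robot.read_camera('wrist');C=cam('wrist')
im=robot.read_camera('wrist');cv2.imwrite('pics/t1.png',im[:,:,::-1])
for d in robot.outline_of('wrist','tee_end_a'):
    m=d['pixels'];ys,xs=np.where(m);print(d['conf'],d['pixel'],m.sum(),plane(C,d['pixel'],.245))
print(rows(np.arange(172,413,24),148))
E
```

```text
24.75 [0.53163574 0.04199392 0.37374769] [[ 1.    -0.001 -0.   ]
 [-0.001 -1.     0.   ]
 [-0.    -0.    -1.   ]] 0.004931578046626673 [-0.0002 -0.0005 -0.1417]
0.96 [300.2, 162.0] 1577 [[0.56541133 0.06684875 0.245     ]]
[[-0.005, 0.014], [-0.004, 0.029], [0.003, 0.042], [0.015, 0.051], [0.029, 0.055], [0.044, 0.052], [0.056, 0.044], [0.064, 0.031], [0.066, 0.017], [0.062, 0.002], [0.053, -0.009]]
```

View pics/t1.png

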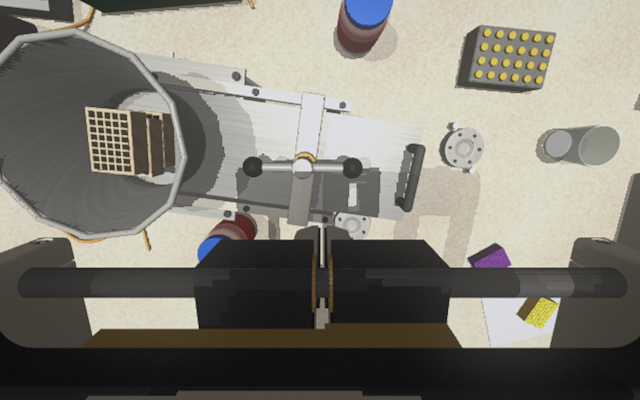

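Hub is at (303,167) with balls at (253,167) and (353,167). Handle ends are at about (417,147) and (406,207).

```bash
python3 - <<'E'
from crank import *
C=cam('wrist');P=plane(C,[[253,167],[353,167]],.2452);print(P,P.mean(0),np.linalg.norm(P[0]-P[1]))
print(plane(C,[[417,147],[406,207]],.217))
E
```

```text
[[0.56017349 0.11729549 0.2452    ]
 [0.56030037 0.01163452 0.2452    ]] [0.56023693 0.064465   0.2452    ] 0.10566104311990122
[[ 0.57954781 -0.06371752  0.217     ]
 [ 0.50871067 -0.05644259  0.217     ]]
```

Call:
{"name": "carry_out", "arguments": {"rows": [[0.001,0,0.06,0,0,0],[0.001,0,0.12,0,0,0],[0.001,0,0.141,0,0,0],[0.001,0,0.141,0,0,0],[0.001,0,0.141,0,0,0]]}}

```text
t: 25.52
tool_pos: [0.5336, 0.0426, 0.2347]
orientation: [-3.142, -0.001, -0.003]
force: [-0.6, 1.3, 0.3]
opening: 0.0008
gripper_force: 0.0
```

Call:
{"name": "carry_out", "arguments": {"rows": [[0.012,0.009,0,0,0,0],[0.026,0.013,0,0,0,0],[0.041,0.01,0,0,0,0],[0.053,0.002,0,0,0,0],[0.061,-0.011,0,0,0,0],[0.063,-0.026,0,0,0,0],[0.063,-0.026,0,0,0,0]]}}

```text
t: 26.4
tool_pos: [0.5979, 0.0676, 0.2344]
orientation: [3.141, 0.0, 0.006]
force: [3.8, -0.5, 0.1]
opening: 0.0003
gripper_force: 1.7
```

```bash
cat > tee.py <<'E'
from crank import *
import sys
s=robot.read_state();p,r=tcp();print(s['t'],p,(p-[.560,.0645,.232]).round(4),s['force'],s['opening'])
im=robot.read_camera('scene')
cv2.imwrite(f'pics/{sys.argv[1]}.png',np.hstack([cv2.resize(im[140:240,310:440],None,fx=3,fy=3,interpolation=2),cv2.resize(robot.read_camera('side')[150:250,240:370],None,fx=3,fy=3,interpolation=2)])[:,:,::-1])
print(rows(np.arange(28,281,24),4));
E
python3 tee.py s1
```

```text
26.4 [0.59787525 0.06761085 0.23444955] [0.0379 0.0031 0.0024] [ 3.75714669 -0.53890122  0.08205317] 0.0002875415731223949
[[-0.004, -0.014], [-0.014, -0.026], [-0.027, -0.032], [-0.042, -0.033], [-0.056, -0.027], [-0.066, -0.017], [-0.072, -0.002], [-0.071, 0.012], [-0.063, 0.026], [-0.052, 0.035], [-0.037, 0.038]]
```

View pics/s1.png

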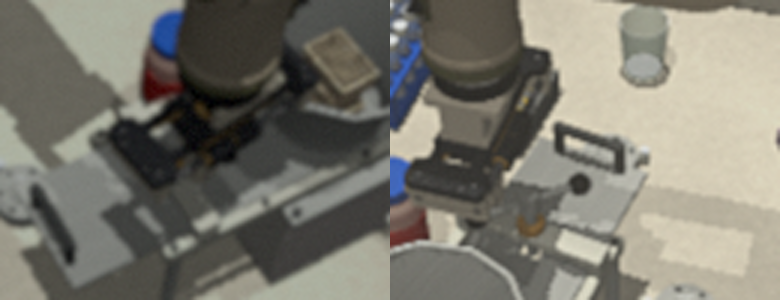

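The side view shows ball a swung round to the -x side (580,183), so the crank works. I'll continue.

Call:
{"name": "carry_out", "arguments": {"rows": [[-0.004,-0.014,0,0,0,0],[-0.014,-0.026,0,0,0,0],[-0.027,-0.032,0,0,0,0],[-0.042,-0.033,0,0,0,0],[-0.056,-0.027,0,0,0,0],[-0.066,-0.017,0,0,0,0],[-0.072,-0.002,0,0,0,0],[-0.071,0.012,0,0,0,0],[-0.063,0.026,0,0,0,0],[-0.052,0.035,0,0,0,0],[-0.037,0.038,0,0,0,0],[-0.037,0.038,0,0,0,0]]}}

```text
t: 28.0
tool_pos: [0.5581, 0.0294, 0.2327]
orientation: [-3.142, 0.001, 0.005]
force: [-2.2, -1.5, -1.2]
opening: 0.0009
gripper_force: 1.5
```

```bash
python3 - <<'E'
from crank import *
s=robot.read_state();print(s['tool_pos'],s['force'])
print(rows(np.arange(292,390,20),268))
E
python3 tee.py s2
```

```text
[0.55805054 0.0293632  0.23270099] [-2.160367   -1.45856968 -1.22405741]
[[0.015, -0.003], [0.025, -0.009], [0.033, -0.019], [0.037, -0.031], [0.036, -0.043]]
28.0 [0.55805054 0.0293632  0.23270099] [-0.0019 -0.0351  0.0007] [-2.160367   -1.45856968 -1.22405741] 0.000934051705390089
[[-0.004, -0.014], [-0.014, -0.026], [-0.027, -0.032], [-0.042, -0.033], [-0.056, -0.027], [-0.066, -0.017], [-0.072, -0.002], [-0.071, 0.012], [-0.063, 0.026], [-0.052, 0.035], [-0.037, 0.038]]
```

Call:
{"name": "carry_out", "arguments": {"rows": [[0.015,-0.003,0,0,0,0],[0.025,-0.009,0,0,0,0],[0.033,-0.019,0,0,0,0],[0.037,-0.031,0,0,0,0],[0.036,-0.043,0,0,0,0],[0.036,-0.043,0,0,0,0]]}}

```text
t: 28.85
tool_pos: [0.5956, 0.0732, 0.2338]
orientation: [-3.141, -0.0, -0.004]
force: [3.7, -0.9, -1.0]
opening: 0.0003
gripper_force: 1.5
```

```bash
python3 - <<'E'
from crank import *
s=robot.read_state();p,r=tcp();print(p-[.56,.0645,0],s['force'])
im=robot.read_camera('wrist');cv2.imwrite('pics/s3.png',im[100:400,100:540,::-1])
print(rows([380,388,396,404],372))
E
```

```text
[0.03561104 0.00871964 0.23378809] [ 3.67871215 -0.91307544 -0.96286149]
[[-0.001, -0.005], [-0.003, -0.009], [-0.006, -0.014], [-0.009, -0.018]]
```

View pics/s3.png

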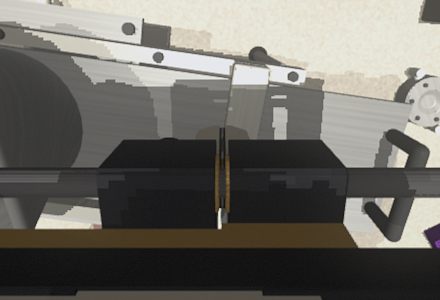

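The handle bar is hidden behind the gripper. I'll continue in small steps and watch the force for the stop.

Call:
{"name": "carry_out", "arguments": {"rows": [[-0.001,-0.005,0,0,0,0],[-0.003,-0.009,0,0,0,0],[-0.003,-0.009,0,0,0,0]]}}

```text
t: 29.28
tool_pos: [0.5918, 0.0815, 0.2334]
orientation: [3.141, -0.001, 0.001]
force: [1.5, -2.7, 1.4]
opening: 0.0004
gripper_force: 1.5
```

Call:
{"name": "carry_out", "arguments": {"rows": [[-0.001,-0.002,0,0,0,0],[-0.002,-0.004,0,0,0,0],[-0.002,-0.004,0,0,0,0]]}}

```text
t: 29.65
tool_pos: [0.5894, 0.085, 0.2332]
orientation: [3.14, -0.001, -0.001]
force: [-0.0, -6.7, 1.8]
opening: 0.0003
gripper_force: 3.8
```

```bash
python3 tee.py s4
```

```text
29.65 [0.58936332 0.08497318 0.2332141 ] [0.0294 0.0205 0.0012] [-0.04954682 -6.68040199  1.80483131] 0.00032251784783931007
[[-0.004, -0.014], [-0.014, -0.026], [-0.027, -0.032], [-0.042, -0.033], [-0.056, -0.027], [-0.066, -0.017], [-0.072, -0.002], [-0.071, 0.012], [-0.063, 0.026], [-0.052, 0.035], [-0.037, 0.038]]
```

View pics/s4.png

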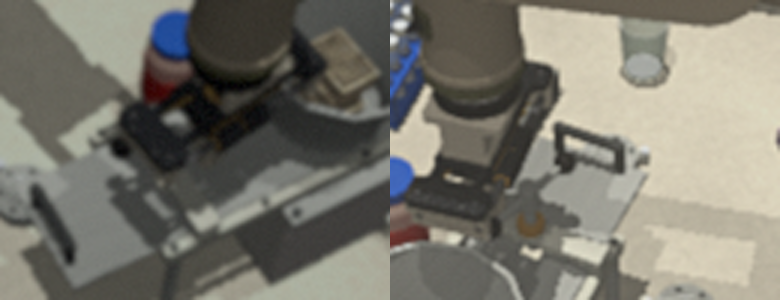

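Call:
{"name": "carry_out", "arguments": {"rows": [[0.003,0.002,0,0,0,0],[0.003,0.002,-0.06,0,0,0],[0.003,0.002,-0.12,0,0,0],[0.003,0.002,-0.14,0,0,0],[-0.03,0.02,-0.14,0,0,0],[-0.058,0.043,-0.14,0,0,0],[-0.058,0.043,-0.14,0,0,0],[-0.058,0.043,-0.14,0,0,0]]}}

```text
t: 30.75
tool_pos: [0.5319, 0.0435, 0.373]
orientation: [-3.141, -0.0, -0.0]
force: [-0.2, -0.6, -0.6]
opening: 0.0005
gripper_force: 0.0
```

```bash
cat > teeang.py <<'E'
from crank import *
def tee(z):
    robot.read_camera('wrist');C=cam('wrist');im=robot.read_camera('wrist');cv2.imwrite('pics/tee_last.png',im[:,:,::-1])
    for d in robot.outline_of('wrist','tee_end_a')[:3]:
        m=d['pixels'];ys,xs=np.where(m);P=plane(C,np.c_[xs,ys],z)[:,:2];c=P.mean(0);w,V=np.linalg.eigh(np.cov((P-c).T));e=V[:,1]
        s=(P-c)@e;print(round(d['conf'],2),np.round(d['pixel']),m.sum(),'c',c.round(4),'dir deg',np.degrees(np.arctan2(e[1],e[0])).round(1)%180,'ext',s.min().round(3),s.max().round(3))
        # balls: darkest pixels
        g=im.mean(2)[m]; D=P[g<70];
        if len(D)>10:
            t=(D-c)@e; a,b=D[t>0.02],D[t<-0.02]
            if len(a) and len(b): q=a.mean(0)-b.mean(0);print(' balls',a.mean(0),b.mean(0),len(a),len(b),np.degrees(np.arctan2(q[1],q[0]))%180)
if __name__=='__main__':
    import sys;print(robot.read_state()['t'],tcp()[0]);tee(float(sys.argv[1]))
E
python3 teeang.py .257
```

```text
30.75 [0.53190577 0.04348853 0.37301189]
0.81 [298. 165.] 1740 c [0.5607 0.066 ] dir deg 67.0 ext -0.065 0.062
 balls [0.58064224 0.11305544] [0.53976451 0.01649807] 334 326 67.05454307776705
```

T is out to about 9.17 rad: the bar is at 67° and the stop is at about 82°. Next, the gate handle.

Call:
{"name": "carry_out", "arguments": {"rows": [[0.005,0.055,0,0,0,4],[0.011,0.105,0,0,0,8.3],[0.011,0.105,0,0,0,8.3],[0.011,0.105,0.06,0,0,8.3],[0.011,0.105,0.12,0,0,8.3],[0.011,0.105,0.15,0,0,8.3],[0.011,0.105,0.173,0,0,8.3],[0.011,0.105,0.173,0,0,8.3]], "jaw": 120}}

```text
t: 31.9
tool_pos: [0.5414, -0.0606, 0.1977]
orientation: [-3.132, 0.225, 0.007]
force: [-0.6, -0.5, 0.1]
opening: 0.0494
gripper_force: 0.0
```

Call:
{"name": "carry_out", "arguments": {"rows": [[0,0,0,0,0,0],[0,0,0,0,0,0],[0,0,0,0,0,0],[0,0,0,0,0,0]], "jaw": 255, "force": 30}}

```text
t: 32.4
tool_pos: [0.5429, -0.0641, 0.2009]
orientation: [3.13, -0.229, 0.002]
force: [-2.2, -19.7, 1.5]
opening: 0.0138
gripper_force: 9.3
```

Call:
{"name": "carry_out", "arguments": {"rows": [[0,0.003,0,0,0,0],[0,0.006,0,0,0,0],[0,0.015,0,0,0,0],[0,0.03,0,0,0,0],[0,0.045,0,0,0,0],[0,0.06,0,0,0,0],[0,0.075,0,0,0,0],[0,0.09,0,0,0,0],[0,0.105,0,0,0,0],[0,0.117,0,0,0,0],[0,0.124,0,0,0,0],[0,0.124,0,0,0,0]]}}

```text
t: 33.9
tool_pos: [0.5252, -0.1864, 0.2008]
orientation: [3.131, -0.229, 0.003]
force: [3.7, -2.2, 4.7]
opening: 0.011
gripper_force: 30.0
```

```bash
python3 -c "
from h import *
s=robot.read_state();print(s['t'],s['tool_pos'],s['force'],s['opening'],s['gripper_force'])"
```

```text
33.9 [ 0.52522761 -0.18640383  0.20083387] [ 3.7298091  -2.22877246  4.67450813] 0.011041674791612667 30.00042736530304
```

Call:
{"name": "carry_out", "arguments": {"rows": [[0,0.002,0,0,0,0],[0,0.003,0,0,0,0],[0,0.003,0,0,0,0]]}}

```text
t: 34.28
tool_pos: [0.525, -0.1879, 0.2008]
orientation: [3.133, -0.227, 0.003]
force: [3.0, 0.9, 7.3]
opening: 0.0111
gripper_force: 30.0
```

Call:
{"name": "carry_out", "arguments": {"rows": [[0,0.002,0,0,0,0],[0,0.003,0,0,0,0],[0,0.003,0,0,0,0]]}}

```text
t: 34.65
tool_pos: [0.5248, -0.1893, 0.2008]
orientation: [-3.131, 0.226, -0.003]
force: [4.3, 7.7, 7.0]
opening: 0.0112
gripper_force: 30.0
```

```bash
python3 - <<'E'
from h import *
s=robot.read_state();print(s['t'],s['tool_pos'],s['force'],s['opening'])
for c in('scene','side'):
    im=robot.read_camera(c);cv2.imwrite(f'pics/{c}5.png',im[:,:,::-1])
    for d in robot.outline_of(c,'block0'): print(c,round(d['conf'],2),np.round(d['pixel']),d['pixels'].sum())
E
```

```text
34.65 [ 0.52480645 -0.1893403   0.20080705] [4.30734255 7.67421147 6.97738783] 0.011163999734390329
scene 0.83 [235. 233.] 291
scene 0.57 [187. 227.] 312
scene 0.51 [412. 193.] 50
side 0.52 [322. 305.] 908
side 0.51 [412. 184.] 223
side 0.5 [376. 199.] 236
side 0.4 [267. 299.] 48
```

Call:
{"name": "carry_out", "arguments": {"rows": [[0,0.002,0,0,0,0],[0,0.003,0,0,0,0],[0,0.003,0,0,0,0],[0,0.003,0,0,0,0]]}}

```text
t: 35.35
tool_pos: [0.5248, -0.1894, 0.2007]
orientation: [-3.127, 0.223, -0.003]
force: [5.2, 18.9, 9.0]
opening: 0.0111
gripper_force: 30.0
```

```bash
python3 - <<'E'
from h import *
s=robot.read_state();print(s['t'],s['tool_pos'],s['force'],s['opening'])
f=lambda c,y,x:cv2.resize(robot.read_camera(c)[y:y+130,x:x+130],None,fx=3,fy=3,interpolation=2)
cv2.imwrite('pics/v1.png',np.hstack([f('scene',110,350),f('side',220,200)])[:,:,::-1])
E
```

```text
35.35 [ 0.52479234 -0.18944139  0.20070054] [ 5.15630237 18.94061292  9.04942372] 0.011117257762423198
```

View pics/v1.png

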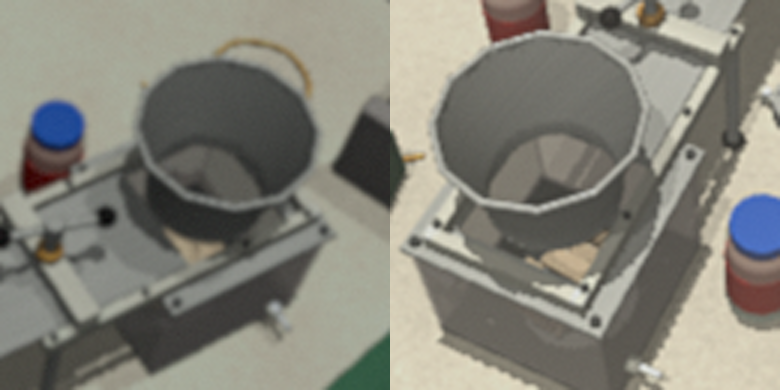

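The gate is at its stop: the position is fixed while the force rose to 19 N, and the hopper is empty. Beige shows below it at scene (415,192) and side (262,305), so I'll triangulate its height.

```bash
python3 - <<'E'
from h import *
A=cam('scene');B=cam('side');v=np.load('rig.npy')
for ua,ub in(([415,192],[262,305]),([412,193],[267,299])):
    r=least_squares(lambda X:np.r_[(proj(A,X)-ua).ravel(),(proj(B,X)-ub).ravel()],[.58,.25,.1]);print(r.x,r.cost)
for z in(0.03,.08,.12,.16): print(z,plane(A,[415,192],z)[0].round(3),plane(B,[262,305],z)[0].round(3))
E
```

```text
[0.58376333 0.25800663 0.06360597] 11.374838915820384
[0.57843373 0.24134877 0.07018176] 23.58285808700391
0.03 [0.583 0.282 0.03 ] [0.586 0.238 0.03 ]
0.08 [0.599 0.255 0.08 ] [0.571 0.262 0.08 ]
0.12 [0.612 0.234 0.12 ] [0.56  0.281 0.12 ]
0.16 [0.625 0.212 0.16 ] [0.548 0.3   0.16 ]
```

The beige is at about z 0.065, down in the tank. Pushing the gate home.

Call:
{"name": "carry_out", "arguments": {"rows": [[0,-0.01,0,0,0,0],[0,-0.025,0,0,0,0],[0,-0.04,0,0,0,0],[0,-0.055,0,0,0,0],[0,-0.07,0,0,0,0],[0,-0.085,0,0,0,0],[0,-0.1,0,0,0,0],[0,-0.112,0,0,0,0],[0,-0.122,0,0,0,0],[0,-0.128,0,0,0,0],[0,-0.128,0,0,0,0]]}}

```text
t: 36.83
tool_pos: [0.5424, -0.0672, 0.2008]
orientation: [3.133, -0.227, 0.002]
force: [1.5, 0.6, 6.2]
opening: 0.0106
gripper_force: 30.0
```

Call:
{"name": "carry_out", "arguments": {"rows": [[0,-0.002,0,0,0,0],[0,-0.003,0,0,0,0],[0,-0.003,0,0,0,0]]}}

```text
t: 37.2
tool_pos: [0.5426, -0.0655, 0.2008]
orientation: [3.131, -0.228, 0.002]
force: [0.4, -4.1, 5.7]
opening: 0.0107
gripper_force: 30.0
```

```bash
python3 - <<'E'
from h import *
s=robot.read_state();p=np.array(s['tool_pos']);print(s['t'],p,s['force'],np.linalg.norm(p[:2]-[.5248,-.1894]))
E
```

```text
37.2 [ 0.54262902 -0.06551124  0.20081355] [ 0.4274856  -4.12822654  5.73108093] 0.12516508669353785
```

Call:
{"name": "carry_out", "arguments": {"rows": [[0,-0.002,0,0,0,0],[0,-0.004,0,0,0,0],[0,-0.004,0,0,0,0]]}}

```text
t: 37.58
tool_pos: [0.5426, -0.0653, 0.2009]
orientation: [3.124, -0.231, 0.001]
force: [-1.5, -20.3, 6.2]
opening: 0.0111
gripper_force: 30.0
```

```bash
python3 - <<'E'
from h import *
s=robot.read_state();p=np.array(s['tool_pos']);print(s['t'],p,s['force'],np.linalg.norm(p[:2]-[.5248,-.1894]))
E
```

```text
37.575 [ 0.54263862 -0.06532391  0.20085427] [ -1.47878547 -20.27337788   6.20687824] 0.1253518783671394
```

The gate is home: 125.3 mm of travel and 20 N on the stop. I'll release, lift and go to the start of the down-crank.

Call:
{"name": "carry_out", "arguments": {"rows": [[0,0,0,0,0,0],[0,0,0,0,0,0],[0,0,0,0,0,0],[0,0,0,0,0,0],[0,0,-0.06,0,0,0],[0,0,-0.12,0,0,0],[0,0,-0.172,0,0,0],[0,0,-0.172,0,0,0]], "jaw": 120}}

```text
t: 38.58
tool_pos: [0.5447, -0.0602, 0.3779]
orientation: [3.132, -0.227, 0.014]
force: [1.1, 0.1, -0.1]
opening: 0.0495
gripper_force: 0.0
```

```bash
python3 - <<'E'
from crank import *
p,r=tcp();print(p,robot.read_state()['opening'],r.inv().apply(np.array([.578,.0335,.373])-p).round(4),(r.inv()*down(-90)).as_rotvec(degrees=True).round(1))
R=cam('wrist');robot.read_camera('wrist')
print(rows(np.arange(276,11,-24),300));print(rows(np.arange(-12,-205,-24),12))
E
python3 teeang.py .257
```

```text
[ 0.54468362 -0.06018747  0.37789294] 0.04947224515026998 [ 0.0194 -0.0975  0.005 ] [ 0.1 -0.5 -8.3]
[[-0.014, 0.005], [-0.029, 0.003], [-0.042, -0.004], [-0.051, -0.017], [-0.054, -0.031], [-0.051, -0.046], [-0.042, -0.058], [-0.029, -0.065], [-0.014, -0.067], [0.0, -0.062], [0.011, -0.052], [0.017, -0.039]]
[[0.0, 0.015], [-0.006, 0.029], [-0.017, 0.039], [-0.031, 0.043], [-0.046, 0.042], [-0.059, 0.034], [-0.068, 0.022], [-0.071, 0.007], [-0.068, -0.007]]
38.625 [ 0.54390117 -0.0600494   0.37447437]
0.84 [200. 193.] 1878 c [0.5612 0.0664] dir deg 67.4 ext -0.065 0.063
 balls [0.58101724 0.11430614] [0.53971376 0.0170376 ] 367 338 66.9922961397954
```

Call:
{"name": "carry_out", "arguments": {"rows": [[0.01,-0.05,0,0,0,-8.3],[0.019,-0.097,0,0,0,-8.3],[0.019,-0.097,0,0,0,-8.3],[0.019,-0.097,0,0,0,-8.3]], "jaw": 255}}

```text
t: 39.28
tool_pos: [0.5752, 0.033, 0.3704]
orientation: [3.141, 0.001, -0.005]
force: [0.2, 0.9, -0.2]
opening: 0.0141
gripper_force: 0.0
```

```bash
python3 -c "
from h import *
p,r=tcp();print(robot.read_state()['opening'],p,p-[.578,.0335,.233],r.as_matrix().round(3))"
```

```text
0.014107839822267428 [0.57521745 0.03301966 0.37037924] [-0.00278255 -0.00048034  0.13737924] [[ 1.     0.    -0.003]
 [ 0.    -1.    -0.   ]
 [-0.003  0.    -1.   ]]
```

Call:
{"name": "carry_out", "arguments": {"rows": [[0.002,0,0,0,0,0],[0.002,0,0.06,0,0,0],[0.002,0,0.12,0,0,0],[0.002,0,0.137,0,0,0],[0.002,0,0.137,0,0,0],[0.002,0,0.137,0,0,0]]}}

```text
t: 40.02
tool_pos: [0.5795, 0.0328, 0.2386]
orientation: [3.141, -0.001, 0.008]
force: [-0.3, -0.3, 0.3]
opening: 0.0005
gripper_force: 0.0
```

Call:
{"name": "carry_out", "arguments": {"rows": [[-0.014,0.005,0,0,0,0],[-0.029,0.003,0,0,0,0],[-0.042,-0.004,0,0,0,0],[-0.051,-0.017,0,0,0,0],[-0.054,-0.031,0,0,0,0],[-0.051,-0.046,0,0,0,0],[-0.042,-0.058,0,0,0,0],[-0.029,-0.065,0,0,0,0],[-0.014,-0.067,0,0,0,0],[0,-0.062,0,0,0,0],[0.011,-0.052,0,0,0,0],[0.017,-0.039,0,0,0,0]]}}

```text
t: 41.52
tool_pos: [0.5956, 0.074, 0.2376]
orientation: [-3.138, -0.002, -0.003]
force: [-3.5, 8.4, -1.4]
opening: 0.0002
gripper_force: 3.5
```

```bash
python3 -c "
from crank import *
s=robot.read_state();p,r=tcp();print(p-[.56,.0645,.232],s['force'])
print(rows(np.arange(-12,-205,-24),12))"
```

```text
[0.03562964 0.00945911 0.00555246] [-3.49616356  8.38516977 -1.40792902]
[[0.0, 0.015], [-0.006, 0.029], [-0.017, 0.039], [-0.031, 0.043], [-0.046, 0.042], [-0.059, 0.034], [-0.068, 0.022], [-0.071, 0.007], [-0.068, -0.007]]
```

Call:
{"name": "carry_out", "arguments": {"rows": [[0,0.015,0.002,0,0,0],[-0.006,0.029,0.004,0,0,0],[-0.017,0.039,0.005,0,0,0],[-0.031,0.043,0.005,0,0,0],[-0.046,0.042,0.005,0,0,0],[-0.059,0.034,0.005,0,0,0],[-0.068,0.022,0.005,0,0,0],[-0.071,0.007,0.005,0,0,0],[-0.068,-0.007,0.005,0,0,0],[-0.068,-0.007,0.005,0,0,0]]}}

```text
t: 42.78
tool_pos: [0.5279, 0.0798, 0.233]
orientation: [-3.141, -0.001, -0.006]
force: [-2.0, 0.3, 0.6]
opening: 0.0005
gripper_force: 0.7
```

```bash
python3 -c "
from crank import *
s=robot.read_state();p,r=tcp();print(p-[.56,.0645,.232],s['force'])
print(rows([-216,-224,-232,-240],-204))"
```

```text
[-0.03207771  0.01527663  0.00097511] [-1.95246206  0.27069204  0.60621245]
[[0.004, -0.007], [0.007, -0.01], [0.011, -0.014], [0.015, -0.017]]
```

Call:
{"name": "carry_out", "arguments": {"rows": [[0.004,-0.007,0,0,0,0],[0.007,-0.01,0,0,0,0],[0.011,-0.014,0,0,0,0],[0.011,-0.014,0,0,0,0]]}}

```text
t: 43.28
tool_pos: [0.5398, 0.09, 0.2316]
orientation: [3.137, -0.004, 0.006]
force: [1.9, -14.9, 0.3]
opening: 0.0006
gripper_force: 6.5
```

Call:
{"name": "carry_out", "arguments": {"rows": [[0.002,-0.001,0,0,0,0],[0.004,-0.003,0,0,0,0],[0.004,-0.003,0,0,0,0]]}}

```text
t: 43.65
tool_pos: [0.5437, 0.0914, 0.2315]
orientation: [3.134, -0.006, 0.005]
force: [1.9, -20.8, 1.1]
opening: 0.0007
gripper_force: 9.5
```

```bash
python3 -c "
from crank import *
s=robot.read_state();p,r=tcp();print(p-[.56,.0645,.232],s['force'])"
```

```text
[-0.01632303  0.02688821 -0.00049645] [  1.92575231 -20.78826585   1.10543239]
```

Call:
{"name": "carry_out", "arguments": {"rows": [[-0.004,0.006,0,0,0,0],[-0.002,0.01,0,0,0,0],[0,0.01,0,0,0,0],[0.002,0.009,0,0,0,0],[0.002,0.009,0,0,0,0]]}}

```text
t: 44.28
tool_pos: [0.5439, 0.0875, 0.23]
orientation: [-3.141, -0.0, 0.0]
force: [-0.5, 0.7, 0.1]
opening: 0.0004
gripper_force: 0.1
```

```bash
python3 -c "
from crank import *
s=robot.read_state();p,r=tcp();print(p-[.56,.0645,.232],s['force'])"
```

```text
[-0.01613972  0.0230063  -0.00200259] [-0.49157447  0.72337555  0.07188192]
```

Call:
{"name": "carry_out", "arguments": {"rows": [[-0.004,0,0,0,0,0],[-0.004,0,-0.06,0,0,0],[-0.004,0,-0.12,0,0,0],[-0.004,0,-0.143,0,0,0],[-0.012,0.044,-0.143,0,0,0],[-0.012,0.044,-0.143,0,0,0],[-0.012,0.044,-0.143,0,0,0]]}}

```text
t: 45.15
tool_pos: [0.5316, 0.0434, 0.3729]
orientation: [-3.141, 0.001, 0.0]
force: [0.4, 0.3, 0.2]
opening: 0.0005
gripper_force: 0.0
```

```bash
python3 teeang.py .246
```

```text
45.15 [0.53162607 0.04343794 0.37288471]
0.57 [302. 164.] 1624 c [0.5605 0.0651] dir deg 94.3 ext -0.062 0.062
 balls [0.55610266 0.11720765] [0.5640004  0.01238593] 303 293 94.30878018290151
```

The bar is at 94°, so T is about 0.2 rad, under the 0.45 limit. The pin is down, which means the gate is home, and the arm hovers clear. Handing in.

```bash
python3 -c "
from plant import robot
print(robot.close_job())"
```

```text
the job is handed in; nothing more can be done
None
```

I handed the job in at about 45 s with every step carried out as far as the images and forces show; the hand-in call returned no verdict. All three carrier blocks on the bench are in the tank, the gate is home against its stop, the lock screw is about 0.2 rad from fully down, and I saw no bystander touched, though I did not re-measure their positions at the end.

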